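# Prop a tablet easel at its marked angle

## Task

Set the tablet easel up for cooking. First press the suction pedal beside its tail down to its stop, where it stays, so that the easel cannot skate away; then push the foot of the easel's prop leg along its rail, with its cam lever still open, until the foot's pointer is level with the pointed clip on the edge of the base, and, holding it there against the weight of the board, squeeze the cam lever fully shut against the foot. Finish while holding: do not let go, keep the foot pinched at the mark between the closed lever and the rubber pad opposite, and leave the things standing around it undisturbed.

Things in the scene. Friction and masses are not known exactly. Their poses are not given: they have to be found in the camera images.
- stand: tablet easel, fixed on the worktop, seen side-on from the robot: wooden base 14 mm thick, 100 mm wide; reading board at the left end, prop leg behind it whose foot slides on a rail along the middle, pedal on the near side of the tail. Origin on the worktop under the middle; x axis level from board (hinge at x -170 mm) to tail (at +170 mm), y away from the robot, z up
- board (a joint): hinge of the reading board that carries the black tablet (240 mm wide, 165 mm along the board); 0 = leaning 30 degrees from level at the start; grows, in rad, as the foot is pushed in and the board stands up. Its upper edge is 150 to 220 mm above the worktop, always at least 60 mm from the crossbar along the stand's x
- pedal (a joint): hinge of the suction pedal, a black plate 62 mm long, 50 mm wide that slopes up towards the robot from its hinge on the base's near edge (stand x +128, y -50 mm). 0 = up, 0.48 rad = down on its stop. A spring resists (up to about 9 N at the pad) until dead centre at about 0.37; from there it goes to the stop by itself and stays down
- pedal_pad (a point): point to press, straight down: on the pedal's upper face, 50 mm from its hinge line, in the middle of its width; about 44 mm above the worktop when the pedal is up, about 21 mm when it is down
- foot (a joint): slide of the leg's metal foot along the rail, in m: 0 = fully out towards the tail, where the board's weight drives it while the lever is open; grows as the foot is pushed towards the board; end of travel 0.085. Pushing takes about 2 to 6 N
- foot_grip (a point): where the gripper belongs, from above, closing along the stand's y: point in the foot 52 mm above the worktop, midway between the faces that are pinched in the end (rubber pad and outer face of the shut lever, 37 mm apart). The foot's top is 66 mm above the worktop; beside the foot the fingertips have free room down to 30 mm
- crossbar (a point): middle of the foot's round steel crossbar, 10 mm thick, 102 mm long along the stand's y, 52 mm above the worktop, its axis 19 mm from foot_grip towards the board. Fingers straddling the foot push the foot by the bar's tail side, one each side of the foot
- index (a point): tip of the flat pointer low on the robot's side of the foot, 20 mm above the worktop, 31 mm nearer to the board than foot_grip; moves with the foot
- mark (a point): tip of the pointed steel clip on the robot's-side edge of the base, 20 mm above the worktop: the length mark. It stays put; the pointer is level with it when both have the same place along the stand's x. It lies 39 to 72 mm from the pointer's starting place, towards the board
- cam_lever (a joint): hinge of the cam lever, upright axis at the foot's tail end on the robot's side. 0 = shut along the foot; 0.33 to 0.40 rad = open, as at the start; stays where left while open. Closing presses a brake shoe on the rail and takes up to about 11 N at the grip; it has no snap, so it must be squeezed right home, where it stays and locks the foot
- lever_tip (a point): outer corner of the lever's free end, half-way up (52 mm above the worktop), 40 to 46 mm from the lever's axis along the stand's x. Open, it stands 35 to 38 mm from the foot's middle plane towards the robot; shut, 20 mm
- thumb_pad: ribbed rubber pad, 44 mm long, 24 mm high, 4 mm thick, fixed on the side of the foot away from the robot, opposite the lever; its face is 17 mm from the foot's middle plane. One finger presses here; it gives 1.5 mm. Origin at its centre
- lever_axis (a point): the cam lever's black paddle, 46 mm long, 6 mm thick, 22 mm high (41 to 63 mm above the worktop), its free end 5 mm behind the crossbar: the other finger presses on its outer face. This point lies on the lever's hinge axis, 35 mm from foot_grip towards the tail, 52 mm above the worktop
- mug: white mug, 62 mm across, 51 mm high, at the front edge, to the right of the easel's tail; bystander, origin under its middle
- salt_pot: cream salt pot with a wooden lid, 76 x 68 x 72 mm, right of the easel; bystander, origin under its middle
- pepper_mill: dark wooden pepper mill, 58 mm across, 150 mm high, right of the salt pot; bystander, origin under its middle
- lemon: lemon, 82 x 58 x 57 mm, behind the easel's tail; bystander, origin under its middle

How it is judged:
On the way, in this order (a step that is already met when the one before it is completed fails the run):
1. the pedal is pressed down to its stop (value of joint pedal above 0.44 rad), for 0.2 s.
2. the foot is held at the mark with the cam lever still open (x of index in the frame of mark between -0.004 and 0.004 m and value of joint cam_lever above 0.25 rad and contact force between the fingers and foot above 0.5 N), for 0.2 s.
At the end, for the whole second after the job is handed in: The pedal is down on its stop (joint above 0.44 rad), the foot's pointer is within 4 mm of the clip's point along the easel, the cam lever is shut (below 0.07 rad), and the fingers press with more than 2 N on the rubber pad and with more than 2 N on the lever's paddle, all through the last second (value of joint pedal above 0.44 rad and x of index in the frame of mark between -0.004 and 0.004 m and value of joint cam_lever below 0.07 rad and contact force between the fingers and thumb_pad above 2 N and contact force between the fingers and cam_lever above 2 N); the arm keeps its last pose, push and grip.
It fails at once if a bystander is shoved or knocked over (distance of any of mug, salt_pot, pepper_mill, lemon from where it was at the start of the episode above 0.03 m).
It also fails if it takes over 45 s, if anything falls off the work surface, if the arm or the gripper's body presses on something with over 40 N, if the wrist force passes 120 N, or if a joint passes its speed limit or range.

## Robot

A 6-joint arm with a two-finger parallel gripper is mounted at the origin on a cart in front of the work surface, level with it; the furniture and walls round the work are solid. World frame = base frame: x ahead of the robot, y to its left, z up, the work surface at z = 0. Lengths are in m, angles in rad, forces in N, time in s.
With the tool pointing down it reaches from about 0.275 to 0.75 m from the base axis. Payload 10.2 kg.
Tool frame: the origin (TCP) lies between the finger pads; the fingertips stand 25 mm ahead of it and the grasp point (between the pads) lies 6 mm ahead of it; z points along the fingers, y is the line along which they close (so a half turn about z gives the same grasp; the last joint's range is limited). The gripper opens to 85 mm and grips with 20 to 120 N. Pads are 22 mm wide; open, the fingers measure 114 mm over their backs; the gripper's body (76 mm by 85 mm) begins 54 mm behind the grasp point. The pads swing forward as they close: fully open they stand 13 mm farther back than shut.
Start: joints at [-1.382, 0.313, 1.498, -0, 1.331, -0.223], TCP at [0.21, -0.481, 0.256] pointing down, gripper open.
Joint ranges: [-2.94, 2.94], [-0.97, 2.17], [0.19, 2.56], [-1.23, 4.37], [0.02, 3.11], [-2.88, 2.88]. Speed limits (rad/s): [2.39, 2.39, 3.01, 3.14, 3.14, 3.14].

## Interface

Orientations are given as a rotation vector (axis times angle).
In Python, from station import ctrl, kin, viewer, workorder, find_in, trace gives the robot as it stands. Calls block until the motion is done:
- ctrl.reach(position, orientation): joint-space move of the TCP to a pose.
- ctrl.move_l(position, v=0.15, orientation=None, contact_N=None): straight line of the TCP; orientation=None keeps the orientation; v is the mean speed in m/s. With contact_N (N) it stops when the force on the tool has changed by that much, and returns True; else False.
- ctrl.move_joints(angles): joint-space move.
- ctrl.let_go() and ctrl.grab(strength=None): open the fingers fully, or close them until they stop; strength is the grip in N (None keeps the last).
- ctrl.wait(seconds).
- kin.solve_ik(position, orientation): joint angles nearest the present ones, or None.
- viewer.get_image(name): name is "scene" or "top" or "wrist"; returns a dict with "color" (420x560x3 uint8, blue, green, red), "camera_matrix" (3x3 intrinsics, pixels), "k1" (the pictures are not rectified: a ray, as slopes to the right and down, at radius r is drawn at 1 + k1 r^2 times it, then the intrinsics apply), "R" (3x3) and "t" (3): a world point X has camera coordinates R X + t. Camera axes: x right, y down, z forward; pixel columns grow to the right and rows downward; lengths in m; the calibration is good to about 2 mm. A picture is of the moment at which its call begins. There is no depth.
A pose or a line that the arm cannot do raises ctrl.MotionError and nothing moves.
- workorder.job_done(): hands the job in; it is judged then, once.
Trained networks look in the newest picture that a camera, given by its name, has taken for a name from the list of things; names that differ only in an ending like _2 or _b are one class to them, and where a whole thing is asked for, a point or a joint stands for the part that bears it (a point fixed in the world has none). Each returns a list of dicts, best first, with "confidence" (0 to 1); they miss things now and then, are a little off and sometimes report something else, mostly with a low value. They report only what shows in the picture. A call takes as long as a camera call.
- find_in(camera, label): "at" ([column, row] in pixels, amid what is visible of it).
- trace(camera, label): "mask" (420x560 bool, what is visible of it) and "at" ([column, row] in pixels, amid what is visible of it).
Readings, each from a call of its own:
- ctrl.current_time(): time.
- ctrl.current_joint_pos(): joint angles.
- ctrl.current_qvel(): joint speeds.
- ctrl.current_effort(): joint torques, N m.
- ctrl.current_tool_pos(): TCP position.
- ctrl.current_tcp_rot(): TCP orientation.
- ctrl.current_ft_force(): force on the tool from outside, world axes, zero at the start.
- ctrl.current_wrist_torque(): the same for the moment, N m.
- ctrl.current_finger_gap(): finger opening in m.
- ctrl.current_gripper_force(): force on a finger pad.
Only numpy, scipy, OpenCV 4.12 (cv2) and the standard library are available. Lean on these libraries where they do the work, as an engineer would, in place of code of your own. Each camera call takes 0.05 s, during which the arm holds its last target. There are 200 camera calls.

## Working session

There is one attempt and no reset: what is moved stays moved. The work goes in short steps, each a Python script; the robot and the scene stay as the last script left them, time stands still between calls to the robot, and variables do not carry over. Pictures are saved under pics/ and viewed, at most 10 in all, crops included, and the job is handed in when it is done.

```bash
mkdir -p pics; ls; cat > h.py <<'E'
import numpy as np, cv2
from station import ctrl, kin, viewer, workorder, find_in, trace
def ray(im,px):
    K=np.array(im["camera_matrix"]);R=np.array(im["R"]);t=np.array(im["t"])
    d=np.array([(px[0]-K[0,2])/K[0,0],(px[1]-K[1,2])/K[1,1]])
    u=d.copy()
    for _ in range(20): u=d/(1+im["k1"]*(u@u))
    return -R.T@t, R.T@np.array([u[0],u[1],1])
def at_z(im,px,z):
    c,d=ray(im,px); return c+d*(z-c[2])/d[2]
def proj(im,X):
    c=np.array(im["R"])@X+np.array(im["t"]);u=c[:2]/c[2];u=u*(1+im["k1"]*(u@u));K=np.array(im["camera_matrix"])
    return [K[0,0]*u[0]+K[0,2],K[1,1]*u[1]+K[1,2]]
E
python3 - <<'E'
from h import *
Z=dict(pedal_pad=.044,foot_grip=.052,crossbar=.052,index=.020,mark=.020,lever_tip=.052,lever_axis=.052,thumb_pad=.052,mug=.025,salt_pot=.036,pepper_mill=.075,lemon=.028,stand=.014)
for cam in ("scene","top"):
    im=viewer.get_image(cam); cv2.imwrite(f"pics/{cam}0.png",im["color"])
    print(cam,"campos",ray(im,[280,210])[0].round(3))
    for n,z in Z.items():
        for d in find_in(cam,n)[:2]: print(n,np.round(d["at"],1),round(d["confidence"],2),at_z(im,d["at"],z).round(4))
print(ctrl.current_time())
E
```

```text
pics
scene campos [0.641 0.604 0.66 ]
pedal_pad [303.5 215.8] 0.87 [ 0.4802 -0.0908  0.044 ]
foot_grip [277.9 217.1] 0.7 [ 0.5441 -0.087   0.052 ]
crossbar [279.5 222.9] 0.76 [ 0.5434 -0.0657  0.052 ]
index [276.1 218.2] 0.66 [ 0.5441 -0.12    0.02  ]
mark [335.5 196.4] 0.47 [ 0.3722 -0.1827  0.02  ]
mark [278.2 216.8] 0.29 [ 0.538  -0.1244  0.02  ]
lever_tip [287.4 220.4] 0.63 [ 0.5235 -0.0715  0.052 ]
lever_axis [287.2 218. ] 0.65 [ 0.5225 -0.0802  0.052 ]
thumb_pad [273.7 221.6] 0.63 [ 0.5563 -0.0725  0.052 ]
mug [335.9 199.2] 0.81 [ 0.3764 -0.1646  0.025 ]
mug [308.  268.9] 0.69 [0.5006 0.0627 0.025 ]
salt_pot [311.4 176.7] 0.78 [ 0.4225 -0.2616  0.036 ]
pepper_mill [302.2 139.5] 0.85 [ 0.4214 -0.4049  0.075 ]
lemon [218.2 239.5] 0.96 [ 0.6906 -0.0576  0.028 ]
lemon [307.1 214.4] 0.36 [ 0.4659 -0.1127  0.028 ]
stand [303.9 277.9] 0.55 [0.5123 0.0771 0.014 ]
top campos [ 0.295 -0.083  1.367]
pedal_pad [288.5 247. ] 0.62 [ 0.4651 -0.1015  0.044 ]
foot_grip [264.7 217.1] 0.82 [ 0.5372 -0.0417  0.052 ]
foot_grip [192.3 221.1] 0.42 [0.5239 0.1373 0.052 ]
crossbar [264.7 215.3] 0.7 [ 0.5417 -0.0416  0.052 ]
index [263.4 217.6] 0.68 [ 0.5417 -0.0374  0.02  ]
mark [279.1 220.4] 0.34 [ 0.5353 -0.0772  0.02  ]
lever_tip [279.8 223.6] 0.51 [ 0.5216 -0.0792  0.052 ]
lever_axis [278.1 224. ] 0.64 [ 0.5205 -0.075   0.052 ]
mug [195.4 220.6] 0.73 [0.5301 0.134  0.025 ]
mug [311.8 285.7] 0.56 [ 0.3724 -0.1606  0.025 ]
salt_pot [350.4 268.8] 0.89 [ 0.4146 -0.2547  0.036 ]
pepper_mill [411.7 265.1] 0.78 [ 0.4217 -0.3981  0.075 ]
lemon [273.5 159.1] 0.65 [ 0.6934 -0.06    0.028 ]
stand [278.1 223.4] 0.29 [ 0.5286 -0.0748  0.014 ]
1.4
```

```bash
python3 - <<'E'
import cv2
a=cv2.imread("pics/scene0.png")[130:330,170:430];b=cv2.imread("pics/top0.png")[140:320,150:410]
a=cv2.resize(a,None,fx=2.5,fy=2.5,interpolation=3)
import numpy as np
cv2.imwrite("pics/a.png",a);cv2.imwrite("pics/b.png",cv2.resize(b,None,fx=3,fy=3,interpolation=3))
E
```

```text
(no output)
```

View pics/a.png

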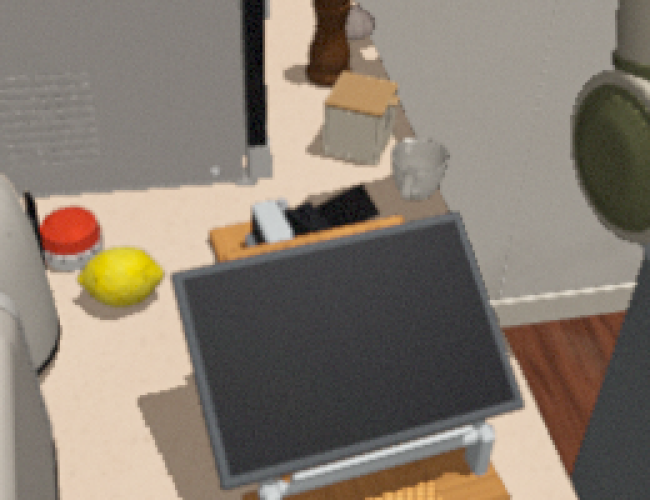

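View pics/b.png

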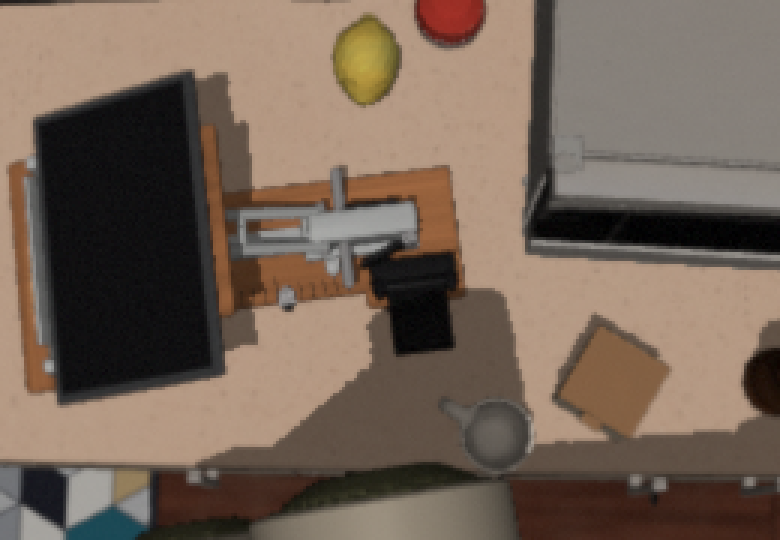

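The top view shows the easel with its board to the left: the clip (mark) is at about px (246,239), the foot pointer at about (261,228), and the pedal plate's end at about (291,257). The base's tail corners are at (300,196) and (304,237). The scene view is mostly hidden by the tablet. Next is a close look with the wrist camera.

```bash
cat >> h.py <<'E'
from scipy.spatial.transform import Rotation as Ro
def orient(sx,flip):
    sx=np.array(sx);sy=np.cross([0,0,1],sx)  # stand y
    y=sy*flip;z=np.array([0,0,-1.]);return Ro.from_matrix(np.c_[np.cross(y,z),y,z]).as_rotvec()
E
python3 - <<'E'
from h import *
im=viewer.get_image("top")
P=lambda c,r,z: at_z(im,[150+c/3,140+r/3],z)
tf,tn,bn,bf=P(450,168,.014),P(463,292,.014),P(235,308,.014),P(235,190,.014)
print("tail far/near",tf,tn,np.linalg.norm(tf-tn)); 
for a,b in((bf,tf),(bn,tn)): d=b-a; print("dir",np.degrees(np.arctan2(d[1],d[0])))
print("mark",P(287,298,.02),"index",P(333,265,.02),"bar ends",P(338,168,.052),P(348,285,.052),"pedal end",P(424,352,.05))
d=tn-bn+tf-bf;d[2]=0;sx=d/np.linalg.norm(d)
print(sx)
q0=np.array(ctrl.current_joint_pos())
for f in(1,-1):
    for p in([.50,-.08,.25],[.47,-.1,.1],[.54,-.02,.06]):
        q=kin.solve_ik(p,orient(sx,f));print(f,None if q is None else np.round(q,2))
E
```

```text
tail far/near [ 0.60059352 -0.12945276  0.014     ] [ 0.49410727 -0.14148318  0.014     ] 0.10716366513222102
dir -83.03362364849433
dir -84.91107890161376
mark [0.48553762 0.00581368 0.02      ] index [ 0.51417906 -0.0319988   0.02      ] bar ends [ 0.59040592 -0.03538635  0.052     ] [ 0.49265392 -0.04584908  0.052     ] pedal end [ 0.43904037 -0.10871739  0.05      ]
[ 0.10466686 -0.99450734  0.        ]
1 [-0.39  0.28  1.56 -0.    1.3  -0.5 ]
1 [-0.45  0.41  1.82 -0.    0.91 -0.56]
1 [-0.25  0.58  1.66 -0.    0.9  -0.36]
-1 [-0.39  0.28  1.56 -0.    1.3   2.65]
-1 [-0.45  0.41  1.82 -0.    0.91  2.58]
-1 [-0.25  0.58  1.66 -0.    0.9   2.78]
```

```bash
python3 - <<'E'
from h import *
sx=[np.cos(np.radians(-84)),np.sin(np.radians(-84)),0]
ctrl.reach([.49,-.05,.27],orient(sx,1))
im=viewer.get_image("wrist"); cv2.imwrite("pics/w1.png",im["color"])
print(ray(im,[280,210]), ctrl.current_time())
for n,z in dict(pedal_pad=.044,foot_grip=.052,crossbar=.052,index=.020,mark=.020,lever_tip=.052,lever_axis=.052,thumb_pad=.052).items():
    for d in find_in("wrist",n)[:2]: print(n,np.round(d["at"],1),round(d["confidence"],2),at_z(im,d["at"],z).round(4))
E
```

```text
(array([0.48180835, 0.03386715, 0.38621258]), array([ 0.03808439, -0.33560137, -0.94131588])) 3.3667
pedal_pad [253.  217.2] 0.62 [ 0.4698 -0.0984  0.044 ]
crossbar [329.2 165.9] 0.82 [ 0.5361 -0.0376  0.052 ]
crossbar [283.6 108.6] 0.17 [0.4887 0.0093 0.052 ]
index [333.8 165.2] 0.63 [ 0.5458 -0.0432  0.02  ]
mark [281.3 109.6] 0.67 [0.4872 0.0058 0.02  ]
mark [327.6  61.3] 0.48 [0.5254 0.0538 0.02  ]
lever_tip [312.4 206.8] 0.7 [ 0.5259 -0.0789  0.052 ]
lever_axis [312.  205.5] 0.8 [ 0.5253 -0.0776  0.052 ]
thumb_pad [352.9 197.1] 0.75 [ 0.563  -0.0652  0.052 ]
```

View pics/w1.png

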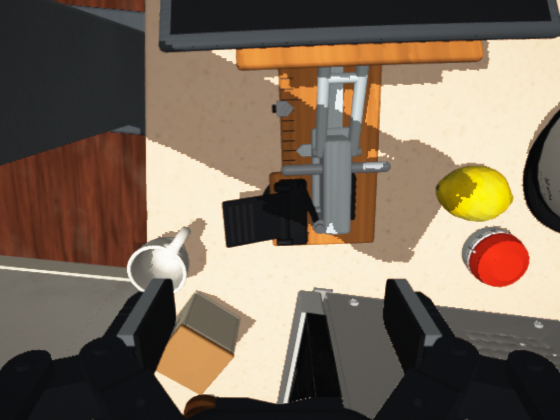

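The wrist picture shows the clip's tip at about (292,108), the pointer's tip at (299,150), the bar's ends at (284,170) and (389,166), and the pedal plate's corners at (222,199), (226,246), (278,242) and (265,193). The lever is open.

```bash
python3 - <<'E'
from h import *
im=viewer.get_image("wrist")
g=lambda c,r,z: at_z(im,[c,r],z).round(4)
print("mark",g(292,108,.02),"index",g(299,150,.02));a,b=g(284,170,.052),g(389,166,.052)
print("bar",a,b,(a+b)/2,np.linalg.norm(a-b),np.degrees(np.arctan2(*(b-a)[1::-1])))
print("pedal end",g(222,199,.05),g(226,246,.05),"tail near",g(301,245,.014),"far",g(374,242,.014))
m=trace("wrist","pedal_pad")
if m:
    ys,xs=np.where(m[0]["mask"]);print(m[0]["confidence"],xs.min(),xs.max(),ys.min(),ys.max())
print("expected pad", np.round(proj(im,np.array([.4485,-.1036,.044])),1))
c=im["color"].copy();cv2.imwrite("pics/crop.png",cv2.resize(c[90:260,200:400],None,fx=3.4,fy=3.4,interpolation=3))
E
```

```text
mark [0.4973 0.009  0.02  ] index [ 0.5089 -0.0308  0.02  ]
bar [ 0.495  -0.0451  0.052 ] [ 0.5913 -0.0311  0.052 ] [ 0.54315 -0.0381   0.052  ] 0.0973123322092324 8.2716553653458
pedal end [ 0.4391 -0.08    0.05  ] [ 0.4457 -0.1291  0.05  ] tail near [ 0.5244 -0.1367  0.014 ] far [ 0.6044 -0.1249  0.014 ]
0.7 221 288 193 247
expected pad [231.1 220.5]
```

View pics/crop.png

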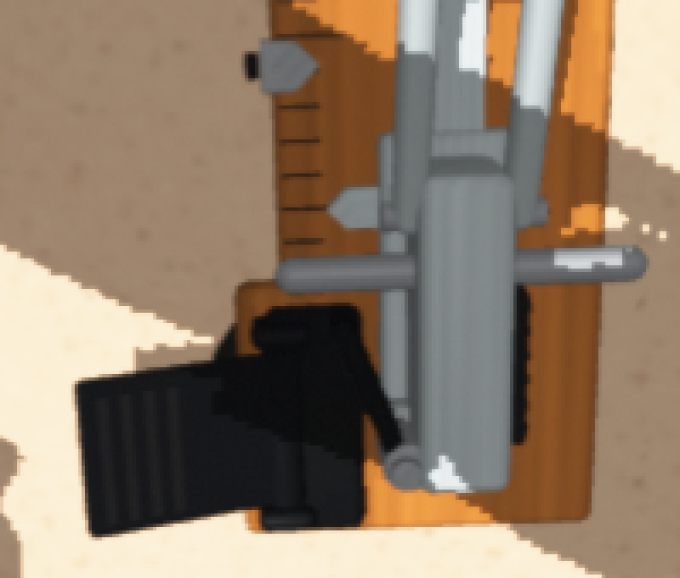

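```bash
cat >> h.py <<'E'
A=np.radians(-83.2); sx=np.array([np.cos(A),np.sin(A),0]); sy=np.array([-np.sin(A),np.cos(A),0]); O=orient(sx,1)
E
python3 - <<'E'
from h import *
ctrl.grab(20)
ctrl.reach([.452,-.103,.13],O)
print(ctrl.current_finger_gap())
print(ctrl.move_l([.452,-.103,.085],v=.1))
for z in (.066,.058,.052,.047,.0445):
    s=ctrl.move_l([.452,-.103,z],v=.03,contact_N=22)
    print(z,s,np.round(ctrl.current_tool_pos(),4),np.round(ctrl.current_ft_force(),1))
    if s: break
ctrl.wait(.4)
ctrl.move_l([.452,-.103,.11],v=.12)
ctrl.let_go()
# foot look
ctrl.reach([.49,-.05,.23],O)
im=viewer.get_image("wrist");cv2.imwrite("pics/w2.png",im["color"])
m=trace("wrist","pedal_pad")
if m: ys,xs=np.where(m[0]["mask"]);print(m[0]["confidence"],xs.min(),xs.max(),ys.min(),ys.max())
print(ctrl.current_time(),np.round(ctrl.current_ft_force(),1))
E
```

```text
-0.00015623470306742537
False
0.066 False [ 0.4519 -0.1031  0.066 ] [-2.4  0.5  6.7]
0.058 False [ 0.4518 -0.1032  0.058 ] [-2.4 -1.7  6.9]
0.052 False [ 0.452  -0.1031  0.0519] [-1.3 -1.   2.3]
0.047 False [ 0.4521 -0.103   0.0469] [0.1 0.2 1.9]
0.0445 False [ 0.4525 -0.1031  0.0458] [-5.2  2.3 21.4]
0.96 216 289 205 256
10.6083 [-0.6  0.7  0. ]
```

View pics/w2.png

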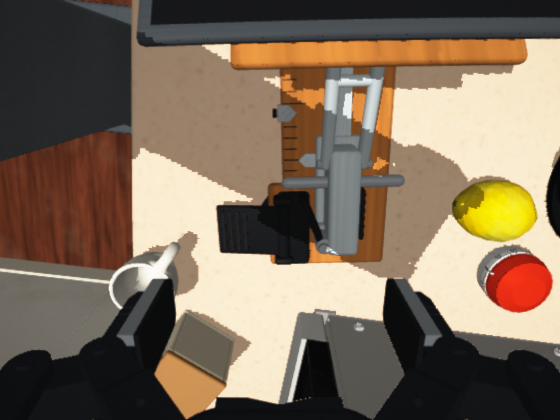

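The pedal is down: the fingertips met the stop at z 21 mm with 21 N, and the plate now lies flat. In the picture the clip's tip is at about (297,114), the pointer's tip at (301,160), and the bar runs from (284,182) to (402,181). Before descending I'll check the wrist camera's clearance to the board edge.

```bash
python3 - <<'E'
from h import *
S=viewer.get_image("scene");T=viewer.get_image("top")
def tri(p,q):
    c1,d1=ray(S,p);c2,d2=ray(T,q);s=np.linalg.lstsq(np.c_[d1,-d2],c2-c1,rcond=None)[0]
    a,b=c1+s[0]*d1,c2+s[1]*d2;return (a+b)/2,np.linalg.norm(a-b)
im=viewer.get_image("wrist");g=lambda c,r,z: at_z(im,[c,r],z)
a,b=g(284,182,.052),g(402,181,.052);bar=(a+b)/2;mk=g(297,114,.02);ix=g(301,160,.02)
print("bar",bar.round(4),np.linalg.norm(a-b),np.degrees(np.arctan2(*(b-a)[1::-1])),"mark",mk.round(4),"ix",ix.round(4),"d",(ix-mk)@sx,"bar-ix",(bar-ix)@sx)
print("pads axis", g(340,182,.066))
for p,q in(((240,240),(214,164)),((353.2,216),(224,264.3))):
    X,e=tri(p,q);print("edge",X.round(4),e.round(4),"to bar",((bar-X)@sx).round(4))
cam=ray(im,[280,210])[0];print("cam rel tcp",((cam-np.array(ctrl.current_tool_pos()))@np.c_[sx,sy,[0,0,1]]).round(4))
for n in("index","mark","crossbar"):
    for d in find_in("wrist",n)[:2]: print(n,np.round(d["at"],1),round(d["confidence"],2))
E
```

```text
bar [ 0.5417 -0.0392  0.052 ] 0.09720132869351059 7.290274233665502 mark [0.4987 0.0074 0.02  ] ix [ 0.5076 -0.0321  0.02  ] d 0.04018562351083589 bar-ix 0.011151596460766668
pads axis [ 0.53641571 -0.03642424  0.066     ]
edge [0.6417 0.077  0.1496] 0.003 to bar 0.1035
edge [0.4087 0.0449 0.1495] 0.0018 to bar 0.0993
cam rel tcp [-0.0849  0.0008  0.1162]
index [341.1 179.2] 0.6
mark [285.  113.5] 0.63
crossbar [339.  172.1] 0.87
crossbar [312.3 222.4] 0.18
```

```bash
cat >> h.py <<'E'
bar=np.array([.5417,-.0392,.052])
def tp(d,z=.058): p=bar+d*sx-.0015*sy; p[2]=z; return p
E
python3 - <<'E'
from h import *
ctrl.move_l(tp(.023,.15),v=.15)
print(ctrl.move_l(tp(.023),v=.07,contact_N=8),np.round(ctrl.current_tool_pos(),4),np.round(ctrl.current_ft_force(),1))
for d in(.016,.000,-.014,-.022):
    s=ctrl.move_l(tp(d),v=.04,contact_N=25)
    print(d,s,np.round(ctrl.current_ft_force(),1)@np.c_[sx,sy,[0,0,1]])
im=viewer.get_image("wrist");cv2.imwrite("pics/w3.png",cv2.resize(im["color"],(784,588),interpolation=3))
print(((np.array(ctrl.current_tool_pos())-tp(0))@sx),ctrl.current_time())
for n in("index","mark","crossbar"):
    for d in find_in("wrist",n)[:2]: print(n,np.round(d["at"],1),round(d["confidence"],2))
E
```

```text
False [ 0.5432 -0.0623  0.0584] [-0.8  0.4 -0.1]
0.016 False [ 8.07854181 -0.66118249 -0.4       ]
0.0 False [ 5.06869747 -1.41007304  0.3       ]
-0.014 False [ 4.41371618 -1.83551341  1.6       ]
-0.022 False [ 4.63599007 -1.66060111  1.6       ]
-0.02178725112304104 14.9417
index [271.2 206.4] 0.7
mark [178.1 207.5] 0.65
crossbar [270.9 207.8] 0.67
```

View pics/w3.png

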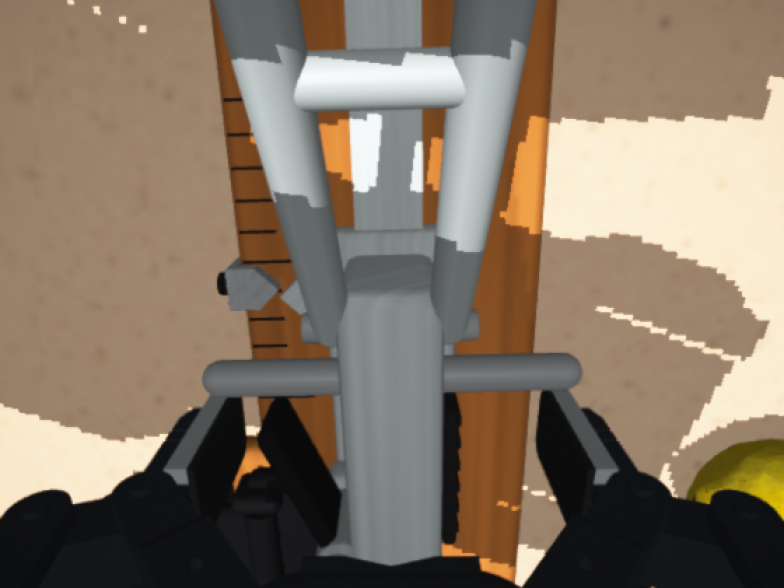

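The clip's tip is at about (279,289) and the pointer's tip at (282,293) in the 1.4x view, so they are nearly level. Both fingers sit behind the bar and the lever is still open.

```bash
python3 - <<'E'
from h import *
im=viewer.get_image("wrist")
a=at_z(im,[282/1.4,293/1.4],.02);b=at_z(im,[279/1.4,289/1.4],.02);e=(a-b)@sx;print("index-mark along x",e)
ctrl.move_l(tp(-.0218-e),v=.02);ctrl.wait(.5)
im=viewer.get_image("wrist");cv2.imwrite("pics/w4.png",cv2.resize(im["color"][170:250,130:250],None,fx=5,fy=5,interpolation=3))
print(np.round(np.array(ctrl.current_ft_force())@np.c_[sx,sy,[0,0,1]],1))
E
```

```text
index-mark along x 0.001344597204083431
[ 4.5 -2.1  3.2]
```

View pics/w4.png

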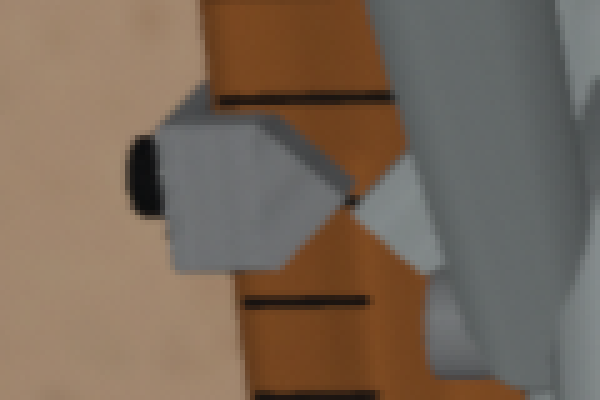

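The tips are level to within about 1 mm: clip (343,198), pointer (355,208) at 5x. Now I'll squeeze.

```bash
python3 - <<'E'
from h import *
ctrl.grab(45); ctrl.wait(.5)
print(ctrl.current_finger_gap(),ctrl.current_gripper_force(),np.round(np.array(ctrl.current_ft_force())@np.c_[sx,sy,[0,0,1]],1),ctrl.current_time())
im=viewer.get_image("wrist");cv2.imwrite("pics/w5.png",cv2.resize(im["color"],(784,588),interpolation=3))
E
```

```text
0.03326195274517185 47.904362976551056 [ 2.3 -6.9  8.7] 16.975
```

View pics/w5.png

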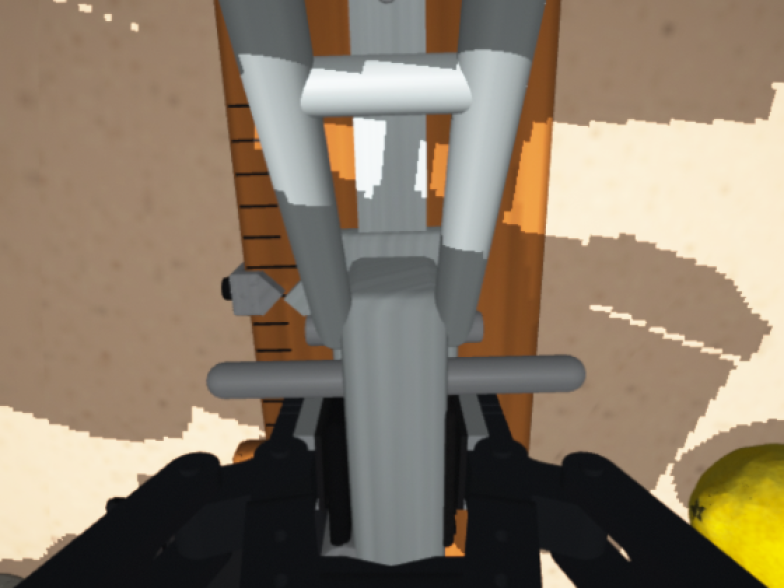

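The lever is shut along the foot, with a 33 mm gap and 48 N on the pads. The pointer (284,296) is level with the clip (283,294), so I'm handing in.

```bash
python3 -c "
from h import *
print(workorder.job_done())"
```

```text
the job is handed in; nothing more can be done
None
```

I pressed the pedal to its stop, pushed the foot level with the clip to within about 1 mm and squeezed the cam lever shut, then handed the job in at about 17 s with the gripper still pinching at 48 N; the hand-in returned no verdict.

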